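Fit the crank to the label rewinder and wind it to its stop

ROBOT

A 6-joint arm with a two-finger parallel gripper is mounted at the origin on a cart in front of the work surface, level with it; the furniture and walls round the work are solid. World frame = base frame: x ahead of the robot, y to its left, z up, the work surface at z = 0. Lengths are in m, angles in rad, forces in N, time in s.
With the tool pointing down it reaches from about 0.325 to 0.9 m from the base axis. Payload 6.1 kg.
Tool frame: the origin (TCP) lies midway between the tips of the shut fingers; the grasp point (between the pads) lies 19 mm behind it; z points along the fingers, y is the line along which they close (so a half turn about z gives the same grasp; the last joint's range is limited). The gripper opens to 85 mm and grips with 20 to 120 N. Pads are 22 mm wide; open, the fingers measure 114 mm over their backs; the gripper's body (76 mm by 85 mm) begins 54 mm behind the grasp point. The pads swing forward as they close: fully open they stand 13 mm farther back than shut.
Start: joints at [-1.422, 0.22, 1.526, -0, 1.395, -0.126], TCP at [0.17, -0.602, 0.231] pointing down, gripper open.
Joint ranges: [-2.98, 2.98], [-0.91, 2.08], [0.09, 2.57], [-1.24, 4.39], [0.2, 2.65], [-2.68, 2.68]. Speed limits (rad/s): [2.57, 2.57, 3.01, 3.14, 3.14, 3.14].

INTERFACE

Orientations are given as [roll, pitch, yaw] about the fixed x, y, z axes, in that order (R = Rz(yaw) Ry(pitch) Rx(roll)).
In Python, from plant import movep, move_l, set_joints, gripper_to, hold, inverse_kinematics, observe, get_image, get_calibration, Unreachable, job_done gives the robot as it stands. Calls block until the motion is done:
- movep(position, orientation): joint-space move of the TCP to a pose.
- move_l(position, feed=0.15, rotation=None, max_force=None): straight line of the TCP; rotation=None keeps the orientation; feed is the mean speed in m/s. With max_force (N) it stops when the force on the tool has changed by that much, and returns True; else False.
- set_joints(angles): joint-space move.
- gripper_to(opening, f_grip=None): finger opening in m; f_grip is the grip in N (None keeps the last); returns when the fingers have stopped.
- hold(seconds).
- inverse_kinematics(position, orientation): joint angles nearest the present ones, or None.
- observe(): the state.
- get_image(name): name is "scene" or "top" or "wrist"; returns (picture, depth): 384x512x3 uint8, red, green, blue; 384x512 float32, m along the optical axis (not along the pixel's ray), 0 where there is no reading.
- get_calibration(name): a dict with "intrinsics" (3x3 intrinsics, pixels), "world_from_camera" (4x4, takes a point from camera to world coordinates). Camera axes: x right, y down, z forward; pixel columns grow to the right and rows downward; lengths in m; the calibration is good to about 2 mm. A picture is of the moment at which its call begins: read the wrist's pose just before it. get_calibration takes no time and is no camera call; for the wrist camera it gives the pose at the moment of the call.
A pose or a line that the arm cannot do raises Unreachable and nothing moves.
- job_done(): hands the job in; it is judged then, once.
The state is a dict: "time_s": time; "q": joint angles; "joint_velocities": joint speeds; "joint_torque": joint torques, N m; "eef_pos": TCP position; "tcp_rot": TCP orientation; "ft_force": force on the tool from outside, world axes, zero at the start; "torque": the same for the moment, N m; "opening": finger opening in m; "grasp_force": force on a finger pad.
Only numpy, scipy, OpenCV 4.12 (cv2) and the standard library are available. Lean on these libraries where they do the work, as an engineer would, in place of code of your own. Each camera call takes 0.05 s, during which the arm holds its last target. There are 200 camera calls.

TASK

Pick up the loose crank, turn it until the splines in its socket mesh with the toothed drive on top of the label rewinder, push it down fully home past its spring catch and let go of it. Then take the crank again by its red handle, wind the reel clockwise (seen from above) until it comes to its stop, and let go with the crank still fully home; never turn the reel by hand and leave everything else on the table where it is.

Things in the scene. Friction and masses are not known exactly. Their poses are not given: they have to be found in the camera images.
- crank: Dark steel crank, 0.32 kg, standing socket-down, balanced by a 34 mm round weight at x = -38 mm, z = 26-40 mm. Origin: centre of the underside; z up the socket axis, x along the arm to the red handle. Round socket 52 mm across, up to z = 26 mm; arm 16 mm wide, top at z = 34 mm. Inside 40 mm wide, 22 mm deep, six teeth (5 mm wide, in to radius 13.5 mm) at 30, 90, 150... degrees from x, from 3 mm above the underside.
- crank_boss (a point): Grip point on the crank's square boss, on the socket axis 50 mm above the underside. The boss is 28 x 28 mm, from 26 to 60 mm above the underside, faces square to the crank's x and y. Grip it across y: across x the arm is in the way. Axes as the crank's.
- crank_grip: The crank's upright red handle: a sleeve 19 mm across and 47 mm tall that spins freely on its pin, so it may be held firmly while cranking. Origin: on its axis at its lower end, 35 mm above the crank's underside and 62 mm from the socket axis; z up to its top. The x and y axes spin with the sleeve and mean nothing.
- rewinder: Base of the label rewinder, fixed to the table: blue plate 130 x 130 mm, top at 22 mm, with a dark stop post at the middle of its -x edge. Origin: centre of the underside, on the reel's axis; z up. On it turns the reel: grey flange 102 mm across, white paper roll 86 mm across with its top at 52 mm, steel drive above.
- drive_seat (a point): Point on the reel's vertical axis 58 mm above the table, turning with the reel; the crank's origin is here when fully home. Meshed but not pushed, the crank stops on six sprung balls in the teeth about 8 mm above home; a push of some 4 to 10 N straight down takes it past them to the hard seat at home, where it stays.
- drive_top (a point): Top of the toothed steel drive, on the reel's axis 80 mm above the table, turning with the reel. Core 23 mm across; six outward teeth, 38 mm over the tips, 5 mm wide, 26 mm tall, narrowed at the top, one along this +x, then every 60 degrees. Meshes when the crank's x is any multiple of 60 degrees from this x, within about 8 degrees; else the crank rides on the teeth 19 mm above home.
- reel (a joint): Angle of the reel and drive, rad, growing clockwise seen from above; starts between 0 and 0.8 and has a hard stop at 3.6, when the red tab on the flange meets the stop post on the base. Turns stiffly with about 0.1 N m (about 1.6 N at the handle) and stays where it is left.
- box_cards: Dark card box 58 x 96 x 31 mm; leave alone. Origin: centre of underside.
- cracker_a: Wrapped round cracker 122 x 96 x 18 mm; leave alone. Origin: centre of underside.
- glue: Standing glue stick, blue cap, 25 mm across, 88 mm tall; leave alone. Origin: centre of underside.
- label_spare: White label roll 64 mm across, 38 mm tall, flat on the table; leave alone. Origin: centre of underside.

How it is judged:
On the way, in this order (a step that is already met when the one before it is completed fails the run):
1. the crank is meshed, fully home on the drive and let go (z of crank in the frame of drive_seat between -0.003 and 0.003 m and horizontal distance between crank and drive_seat below 0.004 m and angle between crank's own z axis and vertical below 0.09 rad and contact force between the fingers and crank below 0.1 N), for 0.2 s.
2. the fingers have taken the crank's red handle before the reel is wound (z of crank in the frame of drive_seat between -0.003 and 0.003 m and horizontal distance between crank and drive_seat below 0.004 m and angle between crank's own z axis and vertical below 0.09 rad and contact force between the fingers and crank_grip above 0.5 N and value of joint reel below 1.8 rad), for 0.1 s.
3. the reel has been wound clockwise to its stop with the crank home (z of crank in the frame of drive_seat between -0.003 and 0.003 m and horizontal distance between crank and drive_seat below 0.004 m and angle between crank's own z axis and vertical below 0.09 rad and value of joint reel above 3.4 rad), for 0.2 s.
At the end, for the whole second after the job is handed in: The crank sits on the drive, meshed and fully home (within 3 mm in height, 4 mm off-axis, 5 degrees of upright), the reel stands at its clockwise stop (above 3.4 rad of 3.6), and the crank is released and at rest (all of step 3 and contact force between the fingers and crank below 0.1 N and linear speed of crank below 0.01 m/s and angular speed of crank below 0.1 rad/s); the robot touches nothing.
It fails at once if the fingers push the reel itself (contact force between the fingers and reel above 2 N).
It fails at once if a bystander (card box, cracker, glue stick or label roll) is displaced by more than 20 mm (distance of any of box_cards, cracker_a, glue, label_spare from where it was at the start of the episode above 0.02 m).
It also fails if it takes over 58 s, if anything falls off the work surface, if the arm or the gripper's body presses on something with over 40 N, if the wrist force passes 120 N, or if a joint passes its speed limit or range.

## Working session

There is one attempt and no reset: what is moved stays moved. The work goes in short steps, each a Python script; the robot and the scene stay as the last script left them, time stands still between calls to the robot, and variables do not carry over. Pictures are saved under pics/ and viewed, at most 10 in all, crops included, and the job is handed in when it is done.

```bash
mkdir -p pics; python3 - <<'E'
from plant import *
import cv2,numpy as np
for n in("top","scene"):
    im,d=get_image(n); np.savez(f"{n}.npz",im=im,d=d,**get_calibration(n)); cv2.imwrite(f"pics/{n}.png",cv2.resize(im[:,:,::-1],(800,600)))
print(observe()["time_s"],get_calibration("top"))
E
```

```text
0.1 {'intrinsics': array([[353.2275337 ,   0.        , 254.19245574],
       [  0.        , 353.2275337 , 192.80938978],
       [  0.        ,   0.        ,   1.        ]]), 'world_from_camera': array([[-0.00883646, -0.99195027,  0.12631932,  0.41710946],
       [-0.99993064,  0.00974905,  0.00660805, -0.02888882],
       [-0.00778635, -0.12625217, -0.99196762,  1.0391532 ],
       [ 0.        ,  0.        ,  0.        ,  1.        ]])}
```

View pics/top.png

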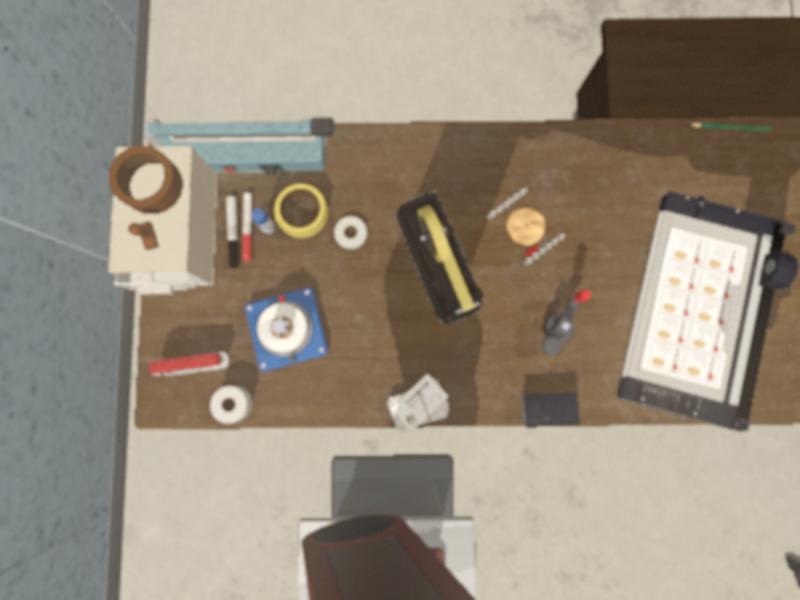

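View pics/scene.png

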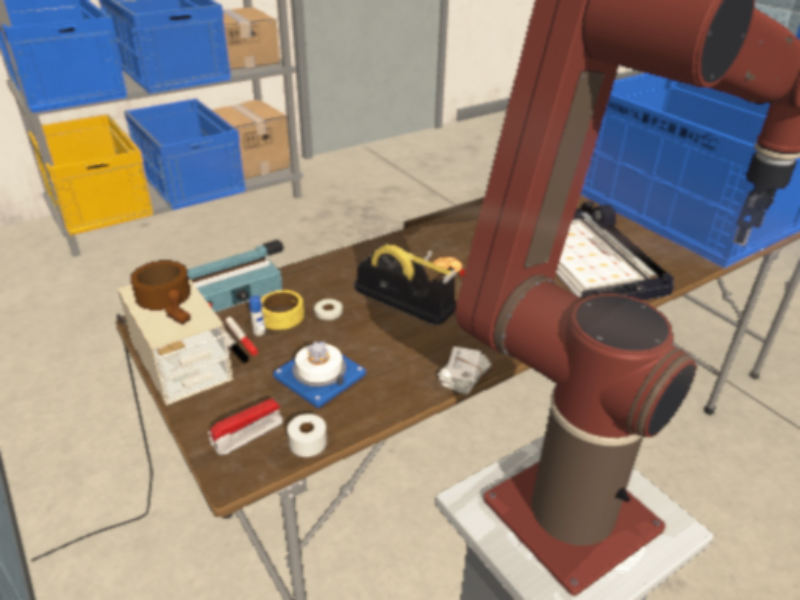

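The top view (800 px scale) shows the crank boss near (562,327), its red handle at (584,296) and weight at (552,345). The rewinder is near (285,328) with the drive at (281,326) and the red tab at (282,298). The scene view confirms that the drive is standing free.

```bash
cat > h.py <<'E'
from plant import *
import cv2,numpy as np
def pix(cal,u,v,z):
    K=cal["intrinsics"];T=cal["world_from_camera"]
    r=T[:3,:3]@np.linalg.solve(K,[u,v,1.]);o=T[:3,3]
    return o+r*(z-o[2])/r[2]
def snap(name,cam="wrist",crop=None):
    cal=get_calibration(cam);im,d=get_image(cam);np.savez(name+".npz",im=im,d=d,**cal)
    if crop: im=im[crop[1]:crop[3],crop[0]:crop[2]]
    s=min(800/im.shape[1],600/im.shape[0])
    cv2.imwrite(f"pics/{name}.png",cv2.resize(im[:,:,::-1],None,fx=s,fy=s,interpolation=cv2.INTER_CUBIC))
def px(name,u,v,z): return pix(np.load(name+".npz"),u,v,z)
D=[np.pi,0,0]
E
python3 - <<'E'
from h import *
k=512/800
for n,u,v,z in(("boss",563,326,.06),("handle",584,295,.082),("weight",552,345,.04),("drive",281,326,.08),("tab",282,298,.03),("post",293,356,.035),
 ("c1",248,306,.022),("c2",312,289,.022),("c3",327,350,.022),("c4",263,369,.022)): print(n,px("top",u*k,v*k,z).round(4))
print(observe()["tcp_rot"],observe()["eef_pos"])
T=get_calibration("wrist")["world_from_camera"];print(T.round(3),get_calibration("wrist")["intrinsics"][0])
E
```

```text
boss [ 0.4947 -0.3162  0.06  ]
handle [ 0.5468 -0.3488  0.082 ]
weight [ 0.4621 -0.3006  0.04  ]
drive [0.4977 0.1806 0.08  ]
tab [0.5538 0.1906 0.03  ]
post [0.4468 0.1676 0.035 ]
c1 [0.5405 0.2554 0.022 ]
c2 [0.5713 0.1366 0.022 ]
c3 [0.4576 0.1077 0.022 ]
c4 [0.4239 0.2249 0.022 ]
[-3.13981122e+00 -2.22234877e-04  2.74776932e-01] [ 0.16950037 -0.60100038  0.23028021]
[[ 0.273 -0.91  -0.311  0.249]
 [-0.962 -0.259 -0.087 -0.579]
 [-0.001  0.323 -0.947  0.372]
 [ 0.     0.     0.     1.   ]] [277.62578206   0.         254.02880867]
```

```bash
python3 - <<'E'
from h import *
movep([0.495,-0.316,0.26],[np.pi,0,np.radians(-32)]); hold(.1); snap("cr")
print(observe()["time_s"],observe()["q"])
movep([0.498,0.18,0.26],[np.pi,0,np.radians(-32)]); hold(.1); snap("dr")
print(observe()["time_s"],observe()["q"])
E
```

```text
1.85 [-7.03961008e-01  1.13318513e-01  1.59369232e+00 -1.18873129e-04
  1.43477055e+00  1.42653856e+00]
3.8 [ 1.96151740e-01 -2.71387281e-02  1.73865364e+00 -1.13120523e-04
  1.43020081e+00  2.32700314e+00]
```

View pics/cr.png

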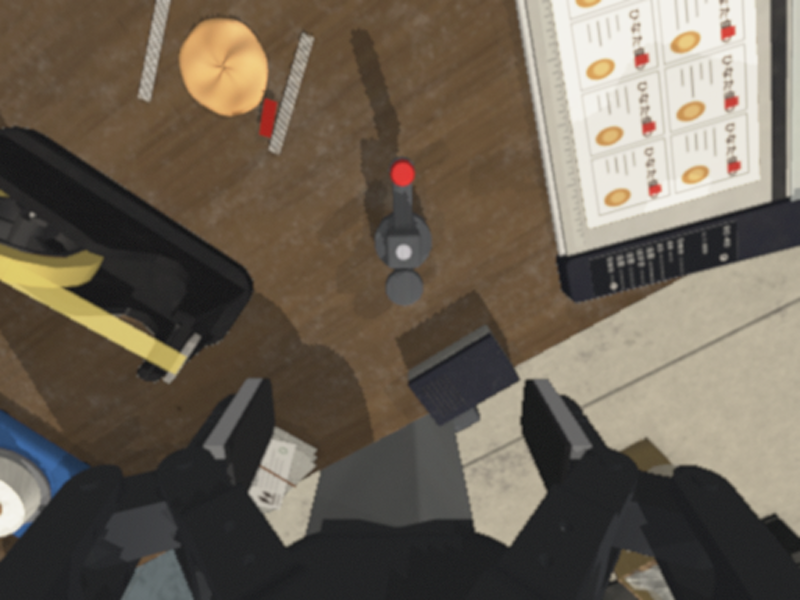

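View pics/dr.png

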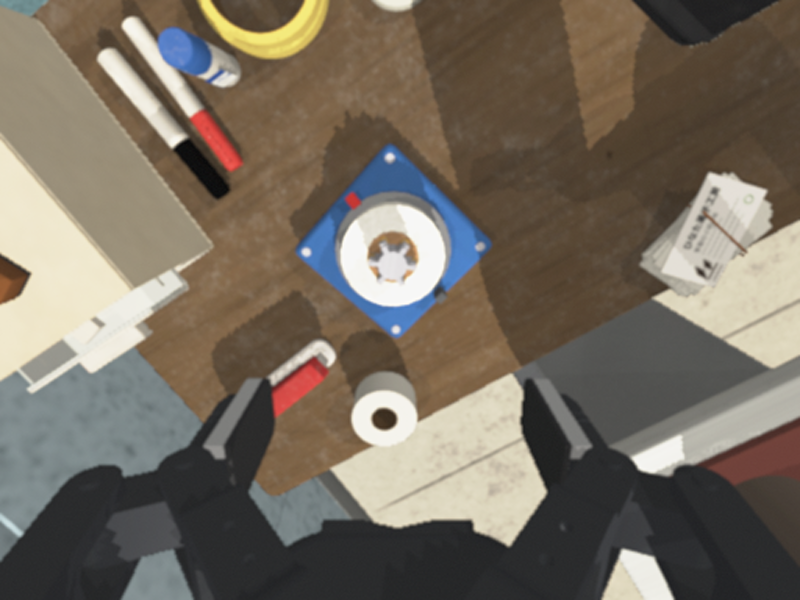

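The crank is upright, with its handle at (402,174), boss dot at (403,252) and weight at (404,287). The drive is at (393,262), the tab at (352,201) and the post at (440,294). I'll enlarge both.

```bash
python3 - <<'E'
from h import *
o=[]
for n,(u,v) in(("dr",(251,168)),("cr",(258,155))):
    im=np.load(n+".npz")["im"][v-37:v+38,u-24:u+25] if n=="cr" else np.load(n+".npz")["im"][v-25:v+25,u-25:u+25]
    im=cv2.resize(im,(400,int(400*im.shape[0]/im.shape[1])),interpolation=cv2.INTER_CUBIC)[:600]
    o.append(cv2.copyMakeBorder(im,0,max(0,600-im.shape[0]),0,0,cv2.BORDER_CONSTANT))
cv2.imwrite("pics/z.png",np.hstack(o)[:,:,::-1])
print(np.load("dr.npz")["d"][160:176:3,244:262:3].round(3))
E
```

```text
[[0.351 0.331 0.332 0.332 0.333 0.33 ]
 [0.335 0.332 0.331 0.331 0.331 0.339]
 [0.333 0.332 0.331 0.331 0.332 0.332]
 [0.334 0.333 0.334 0.334 0.333 0.333]
 [0.334 0.333 0.334 0.334 0.335 0.333]
 [0.34  0.335 0.336 0.335 0.335 0.364]]
```

View pics/z.png

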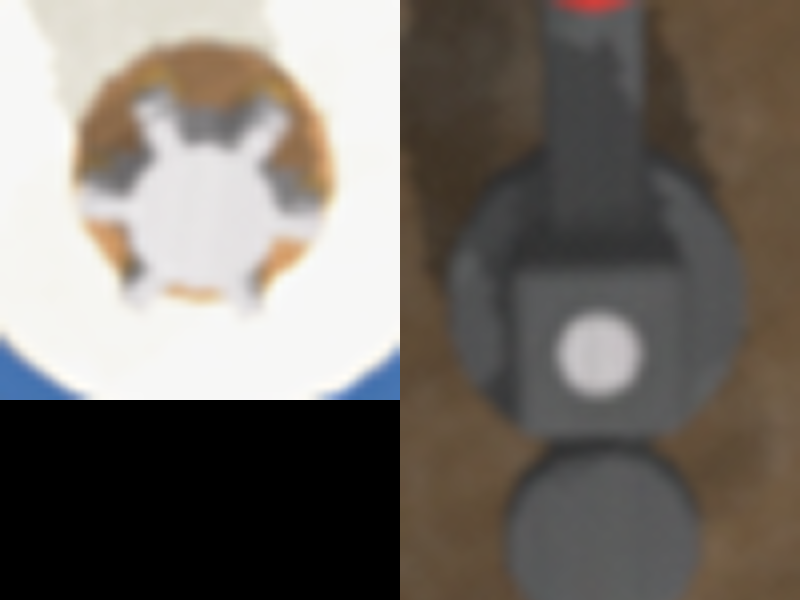

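The crop shows the six drive teeth clearly, with tips at left (90,205) and right (315,228), and the core at (203,213). The crank boss dot is at (198,354) in its half.

```bash
python3 - <<'E'
from h import *
f=lambda u,v:px("dr",226+u/8-.4,143+v/8-.4,.08)[:2]
T=np.array([f(*p) for p in((90,205),(315,228),(150,100),(278,108),(133,298),(250,303))])
c=f(203,213);m=(T[0]+T[1]+T[2]+T[5]+T[3]+T[4])/6
print("core",c,"tipmean",m)
for q in(c,m):
  a=np.degrees(np.arctan2(*(T-q).T[::-1]));print(a.round(1),(a%60).round(1),np.linalg.norm(T-q,axis=1).round(4))
g=lambda u,v,z:px("cr",234+u/8.163-.4,118+v/8.163-.4,z)[:2]
b=g(198,354,.06);h=px("cr",402*.64-.2,174*.64-.2,.082)[:2];w=px("cr",404*.64-.2,287*.64-.2,.04)[:2]
print("boss",b,"h",h,"w",w)
for p,q in((b,h),(w,h),(w,b)):print(np.degrees(np.arctan2(*(q-p)[::-1])),np.linalg.norm(q-p))
print("tab",np.degrees(np.arctan2(*(px("dr",352*.64,201*.64,.028)[:2]-c)[::-1])),"post",np.degrees(np.arctan2(*(px("dr",440*.64,294*.64,.035)[:2]-c)[::-1])))
# boss dist from camera blob check w/ red handle centroid
im=np.load("cr.npz")["im"].astype(int);M=(im[...,0]>180)&(im[...,1]<70);M[:90]=0;M[130:]=0;M[:,:240]=0;M[:,280:]=0
v,u=np.nonzero(M);print(u.mean(),v.mean())
E
```

```text
core [0.49714725 0.18292168] tipmean [0.49783186 0.18255328]
[  53.8 -129.9   -7.7  -66.8  109.3  174.7] [53.8 50.1 52.3 53.2 49.3 54.7] [0.0169 0.0169 0.0188 0.0195 0.017  0.0158]
[  56.4 -132.4   -6.9  -68.3  111.   173.6] [56.4 47.6 53.1 51.7 51.  53.6] [0.0168 0.0171 0.0181 0.0188 0.0176 0.0165]
boss [ 0.49323238 -0.32302212] h [ 0.54644699 -0.35450998] w [ 0.4618881  -0.30480933]
-30.613411535983435 0.061832679493552
-30.445465232284352 0.09808343689821203
-30.159005218168765 0.036251476121268084
tab 7.520429904625208 post -164.9650051548064
257.4140127388535 111.0828025477707
```

```bash
python3 - <<'E'
from h import *
y=np.radians(-30.4);b=[0.4932,-0.3230]
movep([*b,.16],[np.pi,0,y]);print(observe()["eef_pos"])
print(move_l([*b,.034],.1,max_force=8))
gripper_to(.02,40);hold(.2)
s=observe();print(s["eef_pos"],s["opening"],s["grasp_force"],s["ft_force"])
move_l([*b,.20],.12);hold(.2)
s=observe();print(s["eef_pos"],s["opening"],s["grasp_force"],s["ft_force"],s["torque"],s["time_s"])
snap("held")
E
```

```text
[ 0.49383606 -0.32217911  0.16033557]
False
[ 0.49335778 -0.3230658   0.03428124] 0.027189776640982512 41.18243336677551 [-0.86449377  1.20909896  3.82654269]
[ 0.49297082 -0.32278548  0.19930713] 0.027443195423815736 40.23626089096069 [ 0.61058839 -0.2382306  -2.92706216] [0.00836787 0.01465225 0.00660574] 9.5583
```

View pics/held.png

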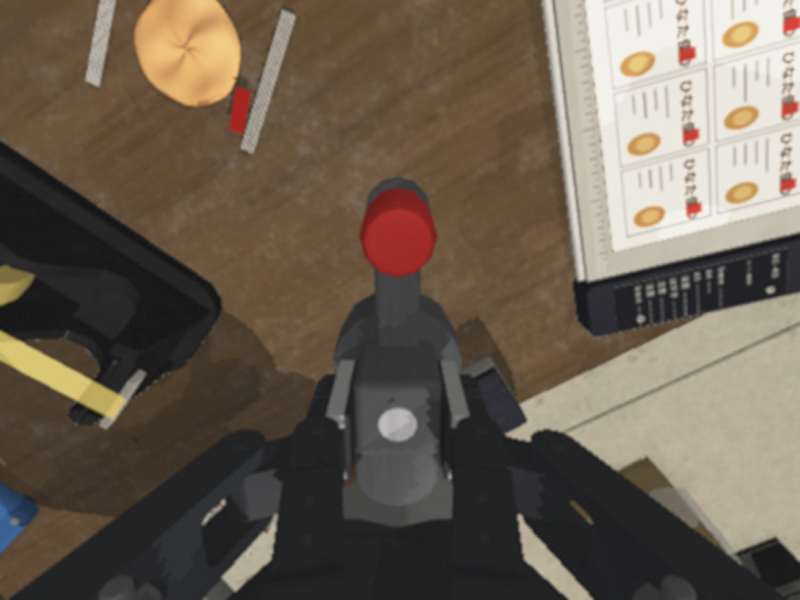

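Held firmly and square: the boss dot is at (397,424) and the handle top at about (398,247).

```bash
python3 - <<'E'
from h import *
b=px("held",397*.64-.2,424*.64-.2,.225);h=px("held",398.5*.64-.2,245*.64-.2,.247)
print(b,h,np.degrees(np.arctan2(h[1]-b[1],h[0]-b[0])),np.linalg.norm((h-b)[:2]))
z=np.load("held.npz");u,v=254,271;print(z["d"][v-2:v+3,u-2:u+3].mean(), "expect",(np.linalg.inv(z["world_from_camera"])@[*b,1])[2])
print(observe()["tcp_rot"])
E
```

```text
[ 0.4925859  -0.32339463  0.225     ] [ 0.54613472 -0.35507107  0.247     ] -30.606143145270202 0.06221633678530053
0.1357106 expect 0.13660945041741523
[-3.14144639e+00  8.09635065e-04 -5.30602808e-01]
```

```bash
python3 - <<'E'
from h import *
c=[.4975,.1828]
movep([*c,.20],[np.pi,0,np.radians(-7.7)])
move_l([*c,.122],.1);hold(.2)
print(observe()["eef_pos"],observe()["time_s"])
print(move_l([*c,.096],.03,max_force=5));hold(.1)
s=observe();print(s["eef_pos"],s["ft_force"],s["torque"],s["time_s"])
snap("mesh")
E
```

```text
[0.49810933 0.18294941 0.12286869] 12.575
True
[0.49663044 0.18303484 0.10890697] [ 2.48042217  3.27198306 -5.08750132] [ 0.56729705 -0.43454485 -0.02386907] 13.1833
```

View pics/mesh.png

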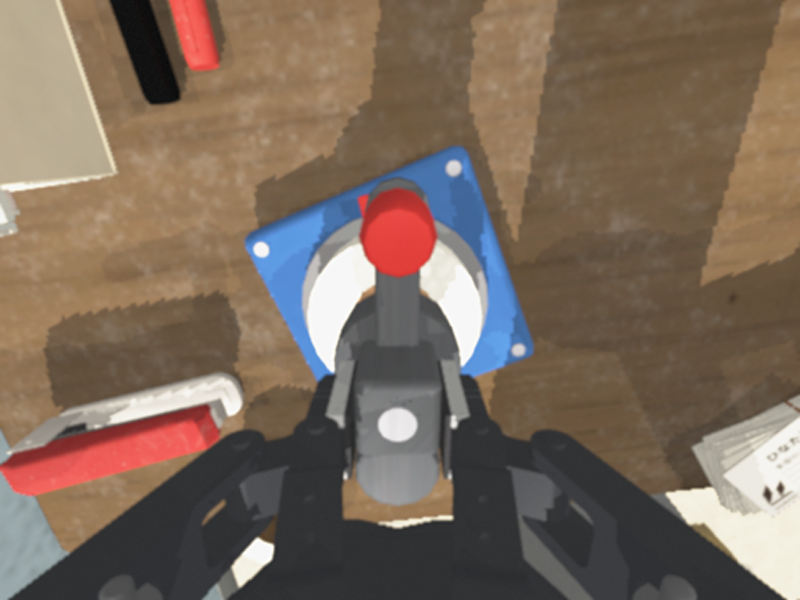

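Crank over the drive, handle by the tab. Plate bolts are at (454,168), (261,249) and (518,350), and the last two are diagonal, so I can check the centre from them.

```bash
python3 - <<'E'
from h import *
g=lambda n,p,z=.023:px(n,p[0]*.64-.2,p[1]*.64-.2,z)[:2]
def cen(n,pts):
    M=np.array([g(n,p) for p in pts]);print(n,M.round(4).tolist());return M
A=cen("dr",[(390,157),(306,252),(480,246),(396,329)]);print(A.mean(0),(A[0]+A[3])/2,(A[1]+A[2])/2)
B=cen("mesh",[(454,168),(261,249),(518,350)]);print((B[1]+B[2])/2)
b=px("mesh",397*.64-.2,424*.64-.2,.135);h=px("mesh",398*.64-.2,245*.64-.2,.157);print(b,h,np.degrees(np.arctan2(h[1]-b[1],h[0]-b[0])))
s=observe();print(s["eef_pos"],s["ft_force"],s["torque"],s["tcp_rot"])
E
```

```text
dr [[0.564, 0.1438], [0.5354, 0.2507], [0.4578, 0.1163], [0.4295, 0.2222]]
[0.49668555 0.18323712] [0.4967634  0.18299524] [0.49660769 0.183479  ]
mesh [[0.564, 0.1444], [0.5361, 0.2506], [0.4578, 0.1167]]
[0.49697713 0.18365491]
[0.49655688 0.18241962 0.135     ] [0.55805167 0.17397757 0.157     ] -7.816740868673603
[0.49659661 0.18303218 0.10895531] [ 1.99539035  3.35797391 -4.28072587] [ 0.646693   -0.44506074 -0.0416146 ] [-3.14145422e+00  1.83035168e-03 -1.34404500e-01]
```

```bash
python3 - <<'E'
from h import *
c=[.4972,.1838]
move_l([*c,.111],.03);hold(.2)
s=observe();print(s["eef_pos"],s["ft_force"],s["torque"])
print(move_l([*c,.098],.02,max_force=7));hold(.1)
s=observe();print(s["eef_pos"],s["ft_force"],s["torque"],s["time_s"])
E
```

```text
[0.49696203 0.18359601 0.11086431] [ 1.03600871 -0.67367425 -3.64935721] [-0.00106015  0.00980904  0.00718241]
False
[0.49735701 0.18399806 0.09825547] [-0.16702582  1.19381529  1.07646223] [ 0.31171883  0.19439553 -0.00588745] 14.5833
```

Meshed. Now push it home.

```bash
python3 - <<'E'
from h import *
c=[.4972,.1838]
print(move_l([*c,.088],.02,max_force=22));hold(.2)
s=observe();print(s["eef_pos"],s["ft_force"],s["torque"],s["time_s"])
p=s["eef_pos"]
gripper_to(.05);hold(.3)
s=observe();print(s["eef_pos"],s["ft_force"],s["grasp_force"])
move_l([*c,.20],.12);hold(.2);snap("home");print(observe()["time_s"])
E
```

```text
True
[0.4977118  0.18384066 0.09220107] [-1.34673103  0.11640697  4.40607727] [-0.0595015   0.20060262  0.02935312] 15.1833
[0.49707456 0.18404094 0.09165553] [-0.18665957  0.70285914 -0.38346915] 0.0
17.1333
```

View pics/home.png

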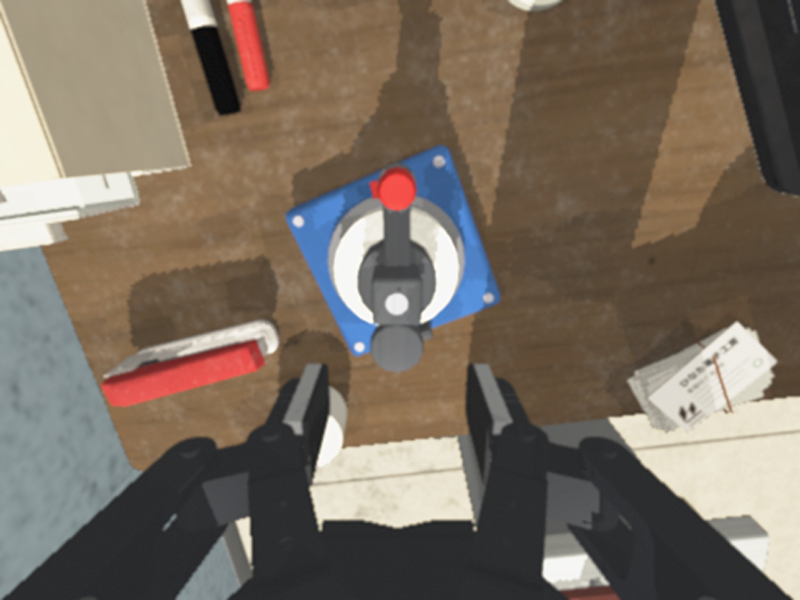

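```bash
python3 - <<'E'
from h import *
b=px("home",397*.64-.2,303*.64-.2,.118);h=px("home",397*.64-.2,189*.64-.2,.140)
z=np.load("home.npz");u,v=254,194;print(z["d"][v-1:v+2,u-1:u+2].mean(),(np.linalg.inv(z["world_from_camera"])@[*b,1])[2])
a=np.arctan2(h[1]-b[1],h[0]-b[0]);print(b,h,np.degrees(a),np.linalg.norm((h-b)[:2]))
C=np.array([.4970,.1834]);a0=np.radians(-7.8);P=C+.062*np.array([np.cos(a0),np.sin(a0)]);print(P)
yaw=[np.pi,0,np.radians(-7.8)]
movep([*P,.20],yaw)
print(move_l([*P,.105],.1,max_force=6))
gripper_to(.01,40);hold(.3)
s=observe();print(s["eef_pos"],s["opening"],s["grasp_force"],s["ft_force"],s["time_s"])
snap("grip")
E
```

```text
0.23627657 0.2371467252456987
[0.49761021 0.18282579 0.118     ] [0.56001992 0.17452253 0.14      ] -7.578378326669819 0.0629596401337142
[0.55842637 0.17498563]
False
[0.55893372 0.1749856  0.10547902] 0.01774113329484524 39.13630778901279 [ 1.44893312 -0.57687985  3.19677257] 19.275
```

View pics/grip.png

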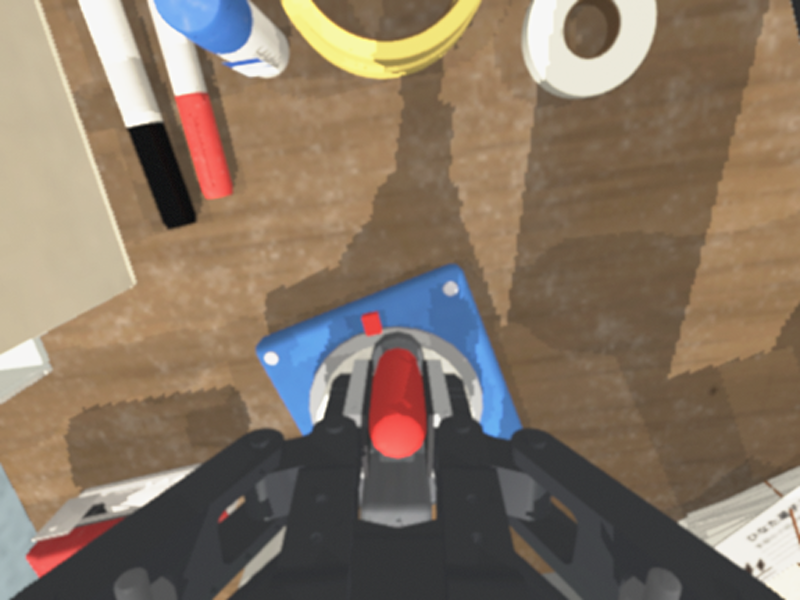

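The red handle at (398,400) is gripped between the pads, and the crank is home (depth matches a 0.118 boss top to within 1 mm). Next I'll wind.

```bash
python3 - <<'E'
from h import *
C=np.array([.4970,.1834]);a0=np.radians(-7.8)
for t in list(range(11,155,11))+list(range(160,190,5)):
    a=a0-np.radians(t)
    r=move_l([*(C+.062*np.array([np.cos(a),np.sin(a)])),.105],.07,max_force=14)
    s=observe();p=s["eef_pos"];d=p[:2]-C
    print(t,r,round((-7.8-np.degrees(np.arctan2(d[1],d[0])))%360,1),round(np.hypot(*d),4),s["ft_force"].round(1),round(s["time_s"],1))
    if r: break
E
```

```text
11 False 11.6 0.0621 [-0.  -0.3  4.3] 19.6
22 False 22.8 0.062 [ 0.  -0.9  4.6] 20.0
33 False 34.0 0.0619 [ 0.4 -0.1  4.3] 20.3
44 False 45.0 0.0619 [-0.9  0.3  5.1] 20.6
55 False 56.0 0.0618 [-0.7  1.   5.4] 20.9
66 False 67.1 0.0619 [-1.1  1.3  4.8] 21.2
77 False 77.8 0.0619 [-1.8  2.4  5. ] 21.5
88 False 88.4 0.0619 [-1.   3.1  4.7] 21.9
99 False 99.3 0.062 [0.7 4.  4. ] 22.2
110 False 110.4 0.0621 [1.5 3.2 5.8] 22.5
121 False 121.7 0.0622 [0.6 1.9 5.7] 22.8
132 False 133.0 0.0623 [-0.2  1.3  5.7] 23.1
143 False 143.9 0.0626 [-0.3  0.7  6.2] 23.4
154 False 154.8 0.0628 [0.1 0.7 4.9] 23.8
160 False 160.5 0.0629 [-0.7  0.5  6.6] 24.0
165 False 165.3 0.063 [0.4 0.6 6.4] 24.3
170 False 170.2 0.0631 [0.9 0.3 6. ] 24.5
175 False 175.1 0.0632 [ 0.4 -0.1  5.9] 24.8
180 False 180.0 0.0633 [-1.   0.1  6.4] 25.0
185 False 184.9 0.0635 [-0.3  0.4  6.8] 25.3
```

```bash
python3 - <<'E'
from h import *
s=observe();print(s["eef_pos"],s["opening"],s["grasp_force"],s["ft_force"],s["torque"])
for cam in("wrist","top"):
    snap("w_"+cam,cam);Z=np.load(f"w_{cam}.npz");im=Z["im"].astype(int)
    M=((im[...,0]>130)&(im[...,1]<80)&(im[...,2]<80)).astype(np.uint8)
    n,_,st,ce=cv2.connectedComponentsWithStats(M)
    for i in range(1,n):
        if st[i,4]>3:
            w=pix(Z,*ce[i],.028);print(cam,st[i],ce[i].round(1),w.round(3),Z["d"][int(ce[i][1]),int(ce[i][0])],np.degrees(np.arctan2(w[1]-.1834,w[0]-.497)).round(1))
E
```

```text
[0.43507626 0.1973587  0.1047459 ] 0.017686274437266405 39.61192530579865 [-0.34596685  0.36256862  6.81343739] [-0.06220357 -0.05172833  0.03918961]
wrist [276 179  10  13  57] [280.2 184.1] [0.443 0.174 0.028] 0.22834234 -169.6
wrist [  0 197 136  45 907] [ 79.1 217. ] [0.437 0.348 0.028] 0.2169744 110.1
wrist [ 237  223   35   66 1598] [254.4 253.2] [0.381 0.203 0.028] 0.13460378 170.2
wrist [ 89 227  15   7  47] [ 95.4 230.1] [0.423 0.338 0.028] 0.22197172 115.6
wrist [108 227   3   2   4] [109.  227.8] [0.423 0.326 0.028] 0.22278582 117.3
wrist [ 37 230  42  16 251] [ 56.9 237.3] [0.42  0.374 0.028] 0.22199818 111.9
top [159 151   2  14  22] [159.6 157.9] [0.652 0.254 0.028] 1.0493107 24.5
top [336 157   8   7  29] [339.6 160. ] [ 0.64  -0.272  0.028] 1.0490735 -72.6
top [147 243   2   3   4] [147.5 244.2] [0.402 0.282 0.028] 0.52670306 134.0
top [ 79 319   2   3   5] [ 79.4 320. ] [0.196 0.465 0.028] 0.47899026 136.9
top [ 94 319   3   2   5] [ 95.2 319.4] [0.197 0.421 0.028] 0.47802395 141.6
top [ 95 321   4   4   7] [ 96.7 322.4] [0.189 0.417 0.028] 0.476123 142.9
top [ 79 323   3   6  10] [ 79.8 325.9] [0.18  0.463 0.028] 0.4767533 138.6
top [ 73 326   2   6   7] [ 73.3 328.7] [0.172 0.481 0.028] 0.4764982 137.5
top [ 94 326   8   9  13] [ 98.  329.6] [0.17  0.412 0.028] 0.47224072 145.1
```

```bash
python3 - <<'E'
from h import *
im=np.load("w_wrist.npz")["im"][120:260,180:366]
cv2.imwrite("pics/tab.png",cv2.resize(im,(796,600),interpolation=cv2.INTER_CUBIC)[:,:,::-1])
E
```

```text
(no output)
```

View pics/tab.png

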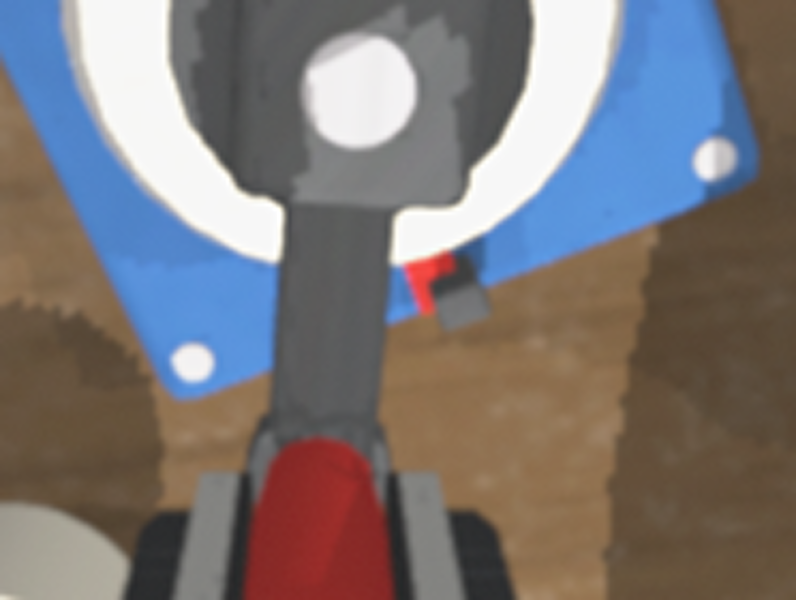

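Boss dot at (360,90), red tab at (430,285), right beside the dark post at (463,300). The crank is at its stop or nearly there, but no reaction has been felt yet. I'll wind on in small steps while watching the force.

```bash
python3 - <<'E'
from h import *
C=np.array([.4970,.1834]);a0=np.radians(-7.8);f0=observe()["ft_force"]
for t in range(188,222,3):
    a=a0-np.radians(t);u=np.array([np.sin(a),-np.cos(a)])
    r=move_l([*(C+.062*np.array([np.cos(a),np.sin(a)])),.105],.04,max_force=12);hold(.1)
    s=observe();d=s["eef_pos"][:2]-C;f=(s["ft_force"]-f0)
    print(t,r,round((-7.8-np.degrees(np.arctan2(d[1],d[0])))%360,1),round(np.hypot(*d),4),"tan",round(f[:2]@u,1),f.round(1),s["torque"].round(2),round(s["time_s"],1))
    if r or f[:2]@u<-9: break
E
```

```text
188 False 187.7 0.0635 tan 0.4 [-0.4  0.5  0.7] [-0.1  -0.   -0.02] 25.7
191 False 190.6 0.0635 tan 0.3 [-0.8  0.6  1.8] [-0.12  0.03 -0.03] 26.1
194 False 193.5 0.0636 tan 0.6 [-2.1  1.5  1.3] [-0.11  0.07  0.02] 26.4
197 False 195.4 0.0637 tan -3.2 [-2.4 -2.5  3.8] [-0.95  0.42  0.  ] 26.8
200 False 196.6 0.0639 tan -11.8 [-7.5 -9.4  7.6] [-2.23  1.11 -0.05] 27.1
```

Stop found at about 195°. I'll relieve the load, release, retreat and verify.

```bash
python3 - <<'E'
from h import *
C=np.array([.4970,.1834]);a=np.radians(-7.8-196)
hold(.3)
P=C+.0625*np.array([np.cos(a),np.sin(a)])
move_l([*P,.105],.03);hold(.1)
gripper_to(.055);hold(.2);print(observe()["grasp_force"])
p=observe()["eef_pos"];move_l([p[0],p[1],.24],.12);hold(.2)
snap("end");Z=np.load("end.npz");im=Z["im"].astype(int)
M=((im[...,0]>130)&(im[...,1]<80)&(im[...,2]<80)).astype(np.uint8)
n,_,st,ce=cv2.connectedComponentsWithStats(M)
for i in range(1,n):
    if st[i,4]>8:
        w=pix(Z,*ce[i],.028);h=pix(Z,*ce[i],.140)
        g=lambda w:(np.degrees(np.arctan2(w[1]-.1834,w[0]-.497)).round(1),np.hypot(w[1]-.1834,w[0]-.497).round(3))
        print(st[i],"tab?",g(w),"handle?",g(h))
# boss height from depth
T=Z["world_from_camera"];q=np.linalg.inv(T)@[.497,.1834,.118,1];uv=Z["intrinsics"]@q[:3]/q[2];u,v=uv[:2].round().astype(int)
print(u,v,"exp",q[2],"meas",Z["d"][v-2:v+3,u-2:u+3].mean(),im[v,u],observe()["time_s"])
E
```

```text
0.0
[178   0  14   7  69] tab? (np.float64(30.8), np.float64(0.147)) handle? (np.float64(30.7), np.float64(0.109))
[271 152   6   8  40] tab? (np.float64(-178.0), np.float64(0.055)) handle? (np.float64(174.3), np.float64(0.03))
[  88  163   99   39 1198] tab? (np.float64(110.1), np.float64(0.191)) handle? (np.float64(106.3), np.float64(0.132))
[246 170  20  25 333] tab? (np.float64(164.3), np.float64(0.093)) handle? (np.float64(158.0), np.float64(0.057))
272 118 exp 0.25604822150684536 meas 0.25509876 [228 225 226] 29.975
```

```bash
python3 -c "
from h import *
hold(.3);print(job_done())"
```

```text
the job is handed in; nothing more can be done
None
```

The job is handed in at about 30 s of the 58 s allowed: the crank is on the drive and fully home (boss height within 1 mm), I wound the reel by its red handle until it met a hard stop after about 195°, and let go. I inferred the end of travel from the force at the handle, because the red tab looked slightly past the stop post in the camera view; the verdict was not shown.

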